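Draw the wide glass sheet from the slotted drawer and stand it on the easel

TASK

Pull the glass drawer open by its handle, slide the widest of the three glass sheets straight up out of its slot by its top edge, and set it gently on the little wooden easel, roughly centred, its bottom edge on the ledge and its face leaning flat against the back. Leave the other two sheets standing in their slots and do not disturb the other things on the table.

Things in the scene. Friction and masses are not known exactly. Their poses are not given: they have to be found in the camera images.
- drawer (a joint): opening of the plywood cabinet's one drawer in m: 0 shut (the start), 0.21 fully open; it slides level with light friction and stays where left.
- cabinet: plywood file cabinet, 260 deep (its x), 224 wide (its y), top 155 above the table, a flat carton 35 high on the rear half of the top. Origin: centre of its underside; -x is its front, the way its one drawer opens. Fixed.
- drawer_handle (a point): middle of the handle: level round steel bar, 12 diameter, 110 long (along y), 135 above the table, its centre 40 before the drawer front (34 free gap), open above and below. Axes as the cabinet's. The drawer front is 15 thick and stands wholly before the cabinet; its top is 148 above the table.
- drawer_rack (a point): point on the drawer's floor (22 above the table), middle of the middle slot; moves with the drawer, axes as the cabinet's. Slots at x = -50 (front, 50 behind the drawer front), 0, +50, parallel to the front, 7.5 wide, in wooden combs 40 high at y = -22, +22: a sheet can lean 4 degrees. Drawer sides 50 high. Fully open, the rear slot is 60 before the cabinet.
- sheet_wide: the widest of the three glass sheets: pale opal glass plate 5 thick (its x) x 130 wide (its y) x 110 high (its z), standing upright in a slot of the drawer. Origin: centre of its bottom edge; z points to its top edge. The sheets stand in the slots in any order. This is the one to move; 0.18 kg.
- sheet_mid: the middle-sized of the three glass sheets: pale opal glass plate 5 thick (its x) x 95 wide (its y) x 110 high (its z), standing upright in a slot of the drawer. Origin: centre of its bottom edge; z points to its top edge. The sheets stand in the slots in any order. It stays in its slot.
- sheet_narrow: the narrowest of the three glass sheets: pale opal glass plate 5 thick (its x) x 65 wide (its y) x 110 high (its z), standing upright in a slot of the drawer. Origin: centre of its bottom edge; z points to its top edge. The sheets stand in the slots in any order. It stays in its slot.
- easel_rest: leaning part of the small wooden easel, 150 wide (y). Origin: mid-width on the corner line where ledge and back meet, 34 above the table. z runs up the back's face, which leans 20 degrees rearwards; -x points out of it, to the front. Back (two uprights, crossbar): face at x = 0, 65 high. Ledge: top at z = 0, square to the back, 20 deep to a lip 4 high.
- jar_white: bystander: white plastic paint jar, 56 diameter, 65 high. Origin: centre of its underside.
- jar_grey: bystander: grey plastic paint jar, 60 diameter, 75 high. Origin: centre of its underside.
- glue_bottle: bystander: white glue bottle, 54 diameter, 150 high. Origin: centre of its underside.
- brush_mug: bystander: white mug holding brushes, 76 diameter, 90 high (190 with the brushes). Origin: centre of its underside.
- nippers: bystander: glass nippers with two green handles, lying flat, 155 long along its x, 50 wide, 16 high. Origin: centre of its underside.
- tray_pale: bystander: clear plastic tray of pale glass chips, 130 x 100 x 35. Origin: centre of its underside.
- tray_yellow: bystander: clear plastic tray of yellow glass chips, 130 x 100 x 35. Origin: centre of its underside.
- mosaic_disc: bystander: flat round mosaic plate, 120 diameter, 9 high. Origin: centre of its underside.
Mind the look-alikes: they are no part of the job. Leave any grey or red look-alike of the part that bears easel_rest alone.

How it is judged:
By the outcome, as a careful person would: the job done as asked, in the order asked, and still so for the second after the job is handed in, with the robot touching nothing.
It also fails if it takes over 58 s, if anything falls off the work surface, if the arm or the gripper's body presses on something with over 40 N, if the wrist force passes 120 N, or if a joint passes its speed limit or range.

ROBOT

A 7-joint arm with a two-finger parallel gripper is mounted at the origin on the work surface. World frame = base frame: x ahead of the robot, y to its left, z up, the work surface at z = 0. Lengths are in m, angles in rad, forces in N, time in s.
With the tool pointing down it reaches from about 0.4 to 0.9 m from the base axis. Payload 5.5 kg.
Tool frame: the origin (TCP) lies on the mounting face of the last link; the fingertips stand 178 mm ahead of it and the grasp point (between the pads) lies 159 mm ahead of it (env.grip_point_offset is the distance from the TCP to the grasp point, in m); z points along the fingers, y is the line along which they close (so a half turn about z gives the same grasp; the last joint's range is limited). The gripper opens to 92 mm and grips with 3 to 60 N. Pads are 19 mm wide; open, the fingers measure 130 mm over their backs; the gripper's body (75 mm by 190 mm) begins 47 mm behind the grasp point.
Start: joints at [-1.081, 0.501, -0.427, 1.55, 0.221, 1.138, -0.21], TCP at [0.146, 0.633, 0.405] pointing down, gripper open.
Joint ranges: [-2.88, 2.88], [-0.31, 2.03], [-1.54, 1.56], [0.2, 2.42], [-1.41, 4.55], [0.19, 2.02], [-2.57, 2.57]. Speed limits (rad/s): [2.57, 2.57, 3.14, 3.14, 3.14, 3.14, 3.14].

INTERFACE

Orientations are given as a 3x3 rotation matrix whose columns are the frame's x, y, z axes.
In Python, from cell import env gives the robot as it stands.
- The arm moves only by the tool send_rows, never from a script. Its arguments are lists of equal length, an entry for each row: "xyz": the shift along the tool's x, y, z as a fraction of full scale, a list of three; "angular": the turn, a rotation vector about the tool's x, y, z as a fraction of full scale, a list of three. In form: {"xyz": [[tx, ty, tz], ...], "angular": [[rx, ry, rz], ...]}. A call has 1 to 10 rows; each row is the pose to reach, as a shift and turn from the pose commanded when the call began, along the tool's axes at that moment, turning the shorter way round; what a row does not reach only later rows make up. Full scale, the value 1, is 0.08 m for a shift and 360 degrees for a turn. A row lasts 1/10 s, in which the tool goes at most 50 mm and 8.59 degrees, less where a joint would pass 70% of its speed; a pose out of reach is approached as far as the arm can. A call with a number of a shift or a turn outside -1 to 1 is refused whole. A call with a gripper value outside its range is refused whole. "jaw" is the opening, from 0 (shut) to 1 (fully open), set as the call begins (left out, the last holds). The fingers move at their own pace and stop on an object; "newtons" is the grip in N (left out, the last holds). Time passes only in rows, so rows that repeat a pose let the fingers close. It gives the time, the measured TCP pose, the force, the opening and the grip force at its end, in the units of the state.
- env.get_state(): the state, without advancing time (a new reading comes with each control period).
- env.camera(name): name is "scene" or "side" or "wrist"; returns a dict with "img" (480x640x3 uint8, blue, green, red), "fx", "fy", "cx", "cy" (pixels), "view" (4x4, takes a point from world to camera coordinates). Camera axes: x right, y down, z forward; pixel columns grow to the right and rows downward; lengths in m; the calibration is good to about 2 mm. The wrist camera is an equidistant fisheye: a pixel r from the principal point sees the ray r / f radians off the axis. A picture is of the moment at which its call begins. There is no depth.
- env.finish_job(): hands the job in; it is judged then, once.
The state is a dict: "t": time; "joint_positions": joint angles; "joint_vel": joint speeds; "joint_torque": joint torques, N m; "eef_pos": TCP position; "eef_rot": TCP orientation; "force": force on the tool from outside, world axes, zero at the start; "moment": the same for the moment, N m; "width": finger opening in m; "grip_force": force on a finger pad.
Only numpy, scipy, OpenCV 4.12 (cv2) and the standard library are available. Lean on these libraries where they do the work, as an engineer would, in place of code of your own. Each camera call takes 0.05 s, during which the arm holds its last target. There are 200 camera calls.

## Working session

There is one attempt and no reset: what is moved stays moved. The work goes in short steps, Python scripts to look and compute and a tool call to move; the robot and the scene stay as the last step left them, time stands still between calls to the robot, and variables do not carry over. Pictures are saved under pics/ and viewed, at most 10 in all, crops included, and the job is handed in when it is done.

Besides the shell and the picture viewer there is one more tool, called after "Emit:" in YAML: its name, and indented under it one key for each argument. send_rows: Moves the arm, as the interface text tells. Its arguments: {"type":"object","properties":{"xyz":{"type":"array"},"angular":{"type":"array"},"jaw":{"type":"number"},"newtons":{"type":"number"}},"required":["xyz","angular"]}

```bash
mkdir -p pics; cat > h.py <<'E'
import numpy as np, cv2
from cell import env
np.set_printoptions(precision=4,suppress=True)
def ray(c,u,v):
    V=np.array(c["view"]);R=V[:3,:3];o=-R.T@V[:3,3]
    return o,R.T@np.array([(u-c["cx"])/c["fx"],(v-c["cy"])/c["fy"],1.])
def onz(c,u,v,z):
    o,d=ray(c,u,v);return o+d*(z-o[2])/d[2]
def proj(c,p):
    V=np.array(c["view"]);q=V[:3,:3]@np.array(p)+V[:3,3]
    return np.array([c["cx"]+c["fx"]*q[0]/q[2],c["cy"]+c["fy"]*q[1]/q[2]])
def cross(c1,a,c2,b):
    o1,d1=ray(c1,*a);o2,d2=ray(c2,*b)
    t=np.linalg.lstsq(np.c_[d1,-d2],o2-o1,rcond=None)[0]
    p,q=o1+t[0]*d1,o2+t[1]*d2
    return (p+q)/2,np.linalg.norm(p-q)
E
python3 - <<'E'
from h import *
import pickle
C={}
for n in("scene","side","wrist"):
    c=env.camera(n);C[n]=c;cv2.imwrite(f"pics/{n}0.png",c["img"])
    V=np.array(c["view"]);print(n,c["fx"],c["cx"],c["cy"],-V[:3,:3].T@V[:3,3],V[2,:3])
pickle.dump(C,open("c0.pkl","wb"))
s=env.get_state();print(s["eef_pos"],s["eef_rot"],s["t"],env.grip_point_offset)
E
```

```text
scene 564.6260730052743 317.69418707018764 242.89970699781594 [0.9205 0.8563 1.6292] [-0.2215 -0.4859 -0.8455]
side 440.873619098279 316.8435632733353 236.3025339883604 [0.7842 0.6443 1.0385] [-0.2046 -0.5753 -0.792 ]
wrist 371.64829954431775 314.5065968746205 238.27524505151106 [0.0761 0.6498 0.3841] [ 0.2606 -0.0614 -0.9635]
[0.1461 0.6331 0.4039] [[-0.9744  0.2248 -0.0004]
 [ 0.2248  0.9744 -0.0015]
 [ 0.0001 -0.0015 -1.    ]] 0.15 0.1592
```

View pics/scene0.png

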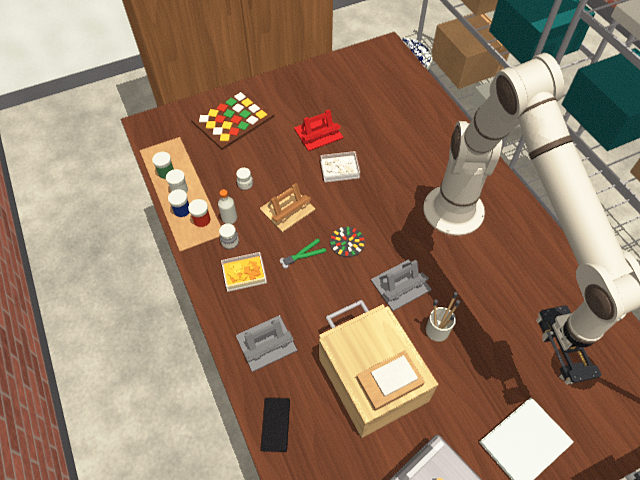

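View pics/side0.png

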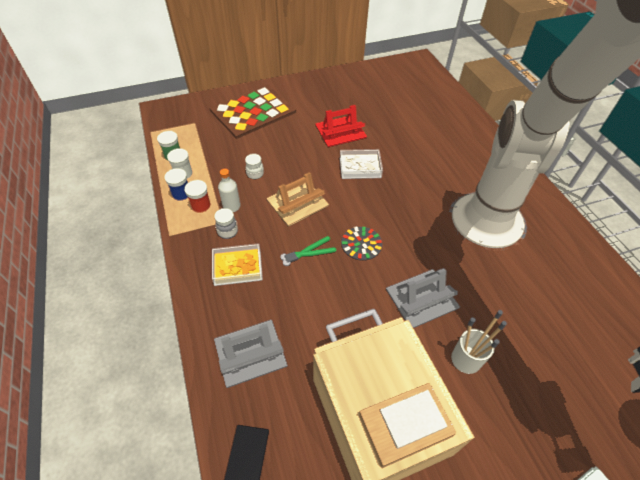

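The scene view shows the cabinet (top about 320–437, 305–430) with its handle at about (346,310), facing up-image. The wooden easel is at about (288,203), and the grey and red ones are look-alikes. The side view agrees: handle (354,322), easel (298,197). Next I'll crop for precise pixels.

```bash
python3 - <<'E'
from h import *
import pickle
C=pickle.load(open("c0.pkl","rb"))
def crop(n,x,y,w,h,W,H): return cv2.resize(C[n]["img"][y:y+h,x:x+w],(W,H),interpolation=cv2.INTER_CUBIC)
a=np.vstack([crop("scene",255,175,80,60,400,300),crop("scene",310,290,133,100,400,300)])
b=np.vstack([crop("side",260,165,80,60,400,300),crop("side",305,300,133,100,400,300)])
cv2.imwrite("pics/crop.png",np.hstack([a,b]))
E
```

```text
(no output)
```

View pics/crop.png

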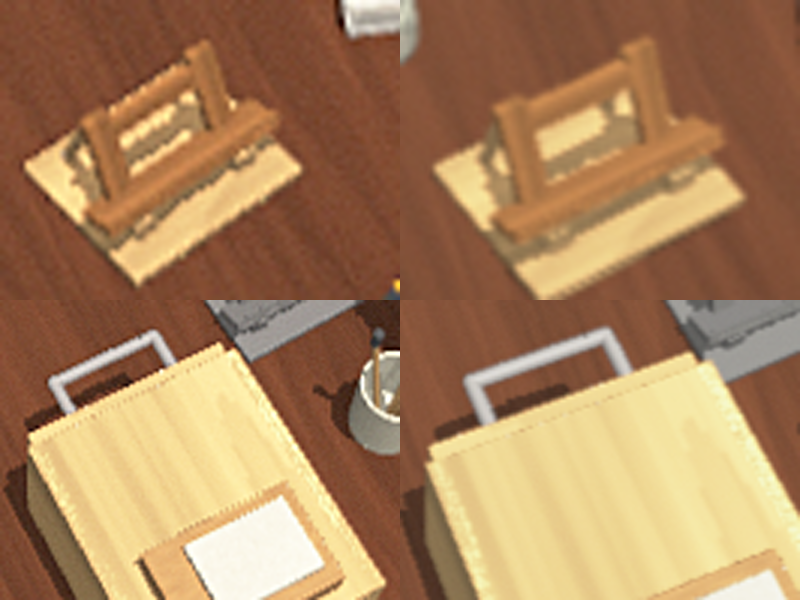

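Handle ends: scene (327.6,317.3) and (361.5,301.6), side (328.3,326.6) and (374.8,310.6). The easel's ledge bar runs from (273,218) to (310,197) in scene and (279,210) to (324,190) in side. The upright tops are visible.

```bash
python3 - <<'E'
from h import *
import pickle
C=pickle.load(open("c0.pkl","rb"));S,D=C["scene"],C["side"]
P=lambda n,x,y:({"es":(255+x/5,175+y/5),"ed":(260+(x-400)/5,165+y/5),"cs":(310+x/3.008,290+(y-300)/3),"cd":(305+(x-400)/3.008,300+(y-300)/3)}[n])
for n,a,b in [("hL",("cs",53,382),("cd",470,381)),("hR",("cs",155,335),("cd",610,332)),
 ("frontL",("cs",32,434),("cd",429,462)),("frontR",("cs",222,346),("cd",692,355)),
 ("upL",("es",83,115),("ed",497,102)),("upR",("es",208,42),("ed",650,40)),
 ("lipL",("es",88,210),("ed",495,212)),("lipR",("es",278,114),("ed",722,135)),
 ("baseL",("es",25,165),("ed",434,165)),("baseR",("es",302,168),("ed",745,195)),("jawcornerB",("es",140,285),("ed",540,300))]:
    p,e=cross(S,P(*a),D,P(*b));print(n,p,e)
for n,x,y in [("cs",53,382),("cs",155,335),("cd",470,381),("cd",610,332)]:
    u=P(n,x,y);print("h.135",onz(S if n=="cs" else D,*u,.135))
for n,x,y in [("es",25,165),("es",302,168),("es",140,285),("ed",434,165),("ed",745,195),("ed",540,300)]:
    u=P(n,x,y);print("base.01",onz(S if n=="es" else D,*u,.01))
for n,x,y in [("es",88,210),("es",278,114),("ed",495,212),("ed",722,135)]:
    u=P(n,x,y);print("lip.04",onz(S if n=="es" else D,*u,.042))
for n,x,y in [("es",83,115),("es",208,42),("ed",497,102),("ed",650,40)]:
    u=P(n,x,y);print("up.095",onz(S if n=="es" else D,*u,.095))
E
```

```text
hL [0.6194 0.2577 0.1782] 0.0013121196390439049
hR [0.5244 0.2748 0.2247] 0.0005630925555303255
frontL [0.6766 0.3345 0.2645] 0.008334773752382294
frontR [0.4566 0.2869 0.1672] 0.0028587504325047136
upL [ 0.585  -0.2492  0.1031] 0.00040429176467729315
upR [ 0.4827 -0.2719  0.1004] 0.000719669861027187
lipL [ 0.6017 -0.2085  0.0549] 0.0016270606193269927
lipR [ 0.4478 -0.2358  0.0417] 6.196217535621524e-05
baseL [ 0.6218 -0.2797  0.0297] 0.001312954965586516
baseR [ 0.4487 -0.1931  0.0315] 0.001295197179908241
jawcornerB [ 0.5934 -0.1413  0.0479] 0.0005697250711514612
h.135 [0.611  0.2402 0.135 ]
h.135 [0.4993 0.2374 0.135 ]
h.135 [0.6104 0.238  0.135 ]
h.135 [0.4956 0.2343 0.135 ]
base.01 [ 0.6187 -0.2935  0.01  ]
base.01 [ 0.443  -0.2073  0.01  ]
base.01 [ 0.5853 -0.1653  0.01  ]
base.01 [ 0.6179 -0.2979  0.01  ]
base.01 [ 0.4408 -0.2109  0.01  ]
base.01 [ 0.5864 -0.1713  0.01  ]
lip.04 [ 0.5999 -0.217   0.042 ]
lip.04 [ 0.448  -0.2356  0.042 ]
lip.04 [ 0.5984 -0.2199  0.042 ]
lip.04 [ 0.4479 -0.2355  0.042 ]
up.095 [ 0.5834 -0.255   0.095 ]
up.095 [ 0.4815 -0.2759  0.095 ]
up.095 [ 0.5831 -0.2569  0.095 ]
up.095 [ 0.4806 -0.2772  0.095 ]
```

```bash
cat >> h.py <<'E'
def Rz(a): return np.array([[np.cos(a),-np.sin(a),0],[np.sin(a),np.cos(a),0],[0,0,1]])
def Ry(a): return np.array([[np.cos(a),0,np.sin(a)],[0,1,0],[-np.sin(a),0,np.cos(a)]])
E
python3 - <<'E'
from h import *
import pickle
C=pickle.load(open("c0.pkl","rb"));S,D=C["scene"],C["side"]
# front edge / roof edge lines
for n,u in [("S",(310+32/3.008,290+134/3)),("S",(310+222/3.008,290+46/3)),("D",(305+29/3.008,300+133/3)),("D",(305+292/3.008,300+55/3)),("D",(305+32/3.008,300+162/3)),("D",(305+315/3.008,300+64/3))]:
    c=S if n=="S" else D;print(n,onz(c,*u,.148),onz(c,*u,.155))
E0=np.array([.5265,-.243,.034]);ye=np.radians(-76+.5);Re=Rz(ye)@Ry(np.radians(20))
H=np.array([.5543,.2375,.135]);Rc=Rz(np.radians(91.7))
box=lambda x,y,z0,z1:[np.array(p) for p in [(x[0],y,z0),(x[0],-y,z0),(x[1],-y,z1),(x[1],y,z1)]]
out=[]
for c,(ex,ey),(hx,hy) in [(S,(255,175),(310,290)),(D,(260,165),(305,300))]:
    im=cv2.resize(c["img"],None,fx=5,fy=5,interpolation=cv2.INTER_CUBIC)
    def poly(pts,col): cv2.polylines(im,[np.int32([(proj(c,p)+.5)*5 for p in pts])],True,col,1,cv2.LINE_AA)
    poly([E0+Re@p for p in [np.array((0,.075,0)),np.array((0,-.075,0)),np.array((0,-.075,.065)),np.array((0,.075,.065))]],(255,0,0))
    poly([E0+Re@p for p in [np.array((-.02,.075,.004)),np.array((-.02,-.075,.004)),np.array((0,-.075,0)),np.array((0,.075,0))]],(0,255,0))
    poly([H+Rc@np.array(p) for p in [(0,.055,0),(0,-.055,0)]],(0,0,255))
    poly([H+Rc@np.array(p) for p in [(.04,.112,.013),(.04,-.112,.013),(.055,-.112,.013),(.055,.112,.013)]],(255,0,0))
    poly([H+Rc@np.array(p) for p in [(.055,.112,.02),(.055,-.112,.02),(.315,-.112,.02),(.315,.112,.02)]],(0,0,255))
    out.append(np.vstack([im[ey*5:ey*5+300,ex*5:ex*5+400],cv2.resize(im[hy*5:hy*5+600,hx*5:hx*5+800],(400,300),interpolation=cv2.INTER_AREA)]))
cv2.imwrite("pics/ov.png",np.hstack(out))
E
```

```text
S [0.6545 0.2852 0.148 ] [0.6558 0.2879 0.155 ]
S [0.4501 0.2808 0.148 ] [0.4523 0.2835 0.155 ]
D [0.6545 0.2724 0.148 ] [0.6555 0.2753 0.155 ]
D [0.4498 0.2775 0.148 ] [0.4524 0.2804 0.155 ]
D [0.6595 0.2936 0.148 ] [0.6605 0.2964 0.155 ]
D [0.4369 0.2897 0.148 ] [0.4396 0.2925 0.155 ]
```

View pics/ov.png

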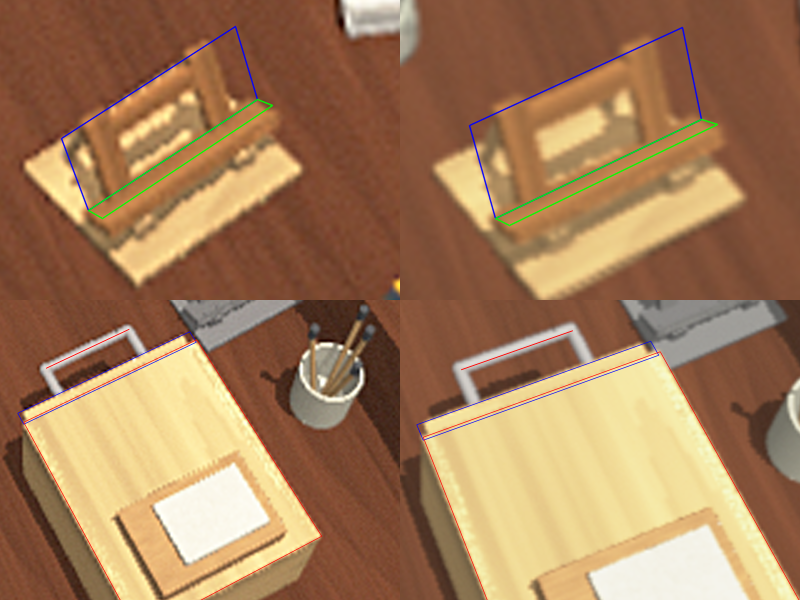

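The overlay fits. The cabinet's yaw is 91.7° and the handle centre is (0.554, 0.2375, 0.135). The easel overlay agrees to a few mm. I'll start moving toward the handle.

Emit:
send_rows:
  xyz:
    - [-0.5,-0.3,0]
    - [-1,-0.6,0]
    - [-1,-0.6,0]
  angular:
    - [0,0,-0.02]
    - [0,0,-0.0408]
    - [0,0,-0.0408]
  jaw: 0.28

```text
t: 0.45
eef_pos: [0.2208, 0.564, 0.4036]
eef_rot: [[-1.0, -0.023, 0.004], [-0.023, 1.0, -0.005], [-0.004, -0.005, -1.0]]
force: [0.7, 0.4, 0.5]
width: 0.0722
grip_force: 0.0
```

Emit:
send_rows:
  xyz:
    - [-0.4,-0.4,0]
    - [-0.8,-0.8,0]
    - [-1,-1,0]
  angular:
    - [0,0,0]
    - [0,0,0]
    - [0,0,0]

```text
t: 0.75
eef_pos: [0.2991, 0.4879, 0.4042]
eef_rot: [[-1.0, -0.024, 0.001], [-0.024, 1.0, -0.003], [-0.001, -0.003, -1.0]]
force: [0.7, 0.7, -0.3]
width: 0.0485
grip_force: 0.0
```

Emit:
send_rows:
  xyz:
    - [-0.4,-0.4,0]
    - [-0.8,-0.8,0]
    - [-1,-1,0]
  angular:
    - [0,0,0]
    - [0,0,0]
    - [0,0,0]

```text
t: 1.05
eef_pos: [0.3814, 0.4099, 0.4044]
eef_rot: [[-1.0, -0.024, 0.001], [-0.024, 1.0, -0.002], [-0.001, -0.002, -1.0]]
force: [0.1, 0.0, 0.5]
width: 0.027
grip_force: 0.0
```

Emit:
send_rows:
  xyz:
    - [-0.4,-0.4,0]
    - [-0.8,-0.8,0]
    - [-1,-1,0]
  angular:
    - [0,0,0]
    - [0,0,0]
    - [0,0,0]

```text
t: 1.35
eef_pos: [0.4635, 0.3319, 0.4044]
eef_rot: [[-1.0, -0.024, 0.001], [-0.024, 1.0, -0.002], [-0.001, -0.002, -1.0]]
force: [-0.0, -1.2, 0.2]
width: 0.0253
grip_force: 0.0
```

Emit:
send_rows:
  xyz:
    - [-0.4,-0.4,0]
    - [-0.8,-0.8,0]
    - [-1,-1,0]
  angular:
    - [0,0,0]
    - [0,0,0]
    - [0,0,0]

```text
t: 1.65
eef_pos: [0.5456, 0.254, 0.4043]
eef_rot: [[-1.0, -0.024, 0.001], [-0.024, 1.0, -0.002], [-0.001, -0.002, -1.0]]
force: [0.4, -0.2, -0.7]
width: 0.0256
grip_force: 0.0
```

Emit:
send_rows:
  xyz:
    - [-0.1,-0.2,0.2]
    - [-0.1,-0.2,0.5]
    - [-0.1,-0.2,0.5]
  angular:
    - [0,0,0]
    - [0,0,0]
    - [0,0,0]

```text
t: 1.95
eef_pos: [0.5502, 0.2409, 0.3613]
eef_rot: [[-1.0, -0.027, -0.006], [-0.027, 1.0, -0.003], [0.006, -0.003, -1.0]]
force: [-1.4, -0.8, 0.4]
width: 0.0258
grip_force: 0.0
```

```bash
python3 - <<'E'
from h import *
s=env.get_state();print(s["eef_pos"],s["joint_positions"])
c=env.camera("wrist");cv2.imwrite("pics/w1.png",c["img"])
E
```

```text
[0.5502 0.2409 0.3613] [-0.2283  0.4436 -0.298   1.7216  0.1492  1.0054  1.0179]
```

View pics/w1.png

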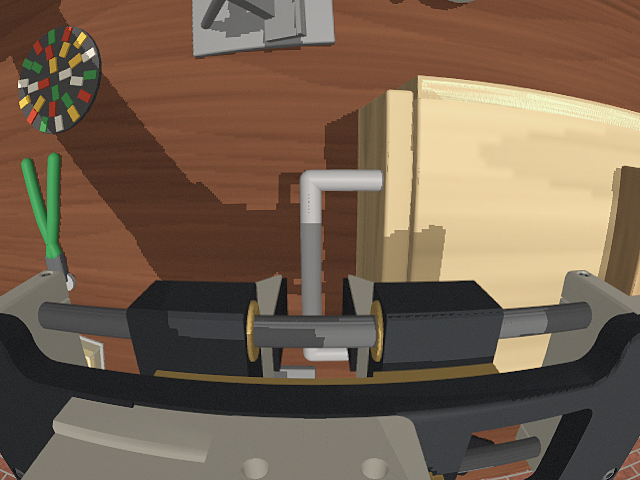

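The wrist view shows the handle bar (vertical at column 312) centred between the two fingers (columns 285 and 345). I'll go down and grip it.

Emit:
send_rows:
  xyz:
    - [0,0,0.3]
    - [0,0,0.7]
    - [0,0,0.92]
    - [0,0,0.92]
  angular:
    - [0,0,0]
    - [0,0,0]
    - [0,0,0]
    - [0,0,0]

```text
t: 2.4
eef_pos: [0.5499, 0.243, 0.2896]
eef_rot: [[-1.0, -0.031, -0.004], [-0.031, 1.0, -0.001], [0.004, -0.001, -1.0]]
force: [-0.3, 0.0, -0.7]
width: 0.0257
grip_force: 0.0
```

Emit:
send_rows:
  xyz:
    - [0,0,0]
    - [0,0,0]
    - [0,0,0]
  angular:
    - [0,0,0]
    - [0,0,0]
    - [0,0,0]
  jaw: 0
  newtons: 15

```text
t: 2.7
eef_pos: [0.5515, 0.2392, 0.292]
eef_rot: [[-1.0, -0.027, -0.001], [-0.027, 1.0, -0.006], [0.001, -0.006, -1.0]]
force: [-2.4, -8.6, -0.5]
width: 0.0113
grip_force: 15.0
```

Emit:
send_rows:
  xyz:
    - [0,-0.15,0]
    - [0,-0.4,0]
    - [0,-0.7,0]
    - [0,-1,0]
  angular:
    - [0,0,0]
    - [0,0,0]
    - [0,0,0]
    - [0,0,0]

```text
t: 3.1
eef_pos: [0.5535, 0.1629, 0.292]
eef_rot: [[-1.0, -0.031, 0.002], [-0.031, 1.0, 0.002], [-0.002, 0.002, -1.0]]
force: [1.9, 2.4, -7.4]
width: 0.0112
grip_force: 15.0
```

Emit:
send_rows:
  xyz:
    - [0,-0.3,0]
    - [0,-0.6,0]
    - [0,-0.8,0]
    - [0,-1,0]
  angular:
    - [0,0,0]
    - [0,0,0]
    - [0,0,0]
    - [0,0,0]

```text
t: 3.5
eef_pos: [0.5563, 0.0822, 0.292]
eef_rot: [[-1.0, -0.03, 0.002], [-0.03, 1.0, 0.001], [-0.002, 0.001, -1.0]]
force: [1.7, 1.4, -5.3]
width: 0.011
grip_force: 15.0
```

Emit:
send_rows:
  xyz:
    - [0,-0.2,0]
    - [0,-0.35,0]
    - [0,-0.5,0]
    - [0,-0.6,0]
    - [0,-0.6,0]
  angular:
    - [0,0,0]
    - [0,0,0]
    - [0,0,0]
    - [0,0,0]
    - [0,0,0]

```text
t: 4.0
eef_pos: [0.558, 0.0327, 0.2919]
eef_rot: [[-1.0, -0.028, 0.002], [-0.028, 1.0, -0.001], [-0.002, -0.001, -1.0]]
force: [1.7, -1.0, 0.9]
width: 0.0114
grip_force: 15.0
```

Emit:
send_rows:
  xyz:
    - [0,0,0]
    - [0,0,0]
    - [0,0,-0.3]
    - [0,0,-0.7]
    - [0,0,-1]
  angular:
    - [0,0,0]
    - [0,0,0]
    - [0,0,0]
    - [0,0,0]
    - [0,0,0]
  jaw: 0.28

```text
t: 4.5
eef_pos: [0.557, 0.0355, 0.3723]
eef_rot: [[-1.0, -0.031, -0.001], [-0.031, 1.0, 0.0], [0.001, 0.0, -1.0]]
force: [1.3, 0.9, 0.5]
width: 0.0256
grip_force: 0.0
```

Emit:
send_rows:
  xyz:
    - [0,0.2,-0.4]
    - [0,0.6,-0.8]
    - [0,1,-1]
    - [0,1,-1]
    - [0,1,-1]
  angular:
    - [0,0,0]
    - [0,0,0]
    - [0,0,0]
    - [0,0,0]
    - [0,0,0]

```text
t: 5.0
eef_pos: [0.5543, 0.1161, 0.4512]
eef_rot: [[-0.999, -0.033, -0.0], [-0.033, 0.999, -0.0], [0.0, -0.0, -1.0]]
force: [-0.2, -0.6, -0.5]
width: 0.026
grip_force: 0.0
```

```bash
python3 - <<'E'
from h import *
import pickle
C={n:env.camera(n) for n in("scene","side","wrist")}
pickle.dump(C,open("c1.pkl","wb"))
s=env.get_state();print(s["eef_pos"],s["t"])
f=lambda n,x,y:cv2.resize(C[n]["img"][y:y+150,x:x+200],(400,300),interpolation=cv2.INTER_CUBIC)
w=cv2.resize(C["wrist"]["img"],(400,300),interpolation=cv2.INTER_AREA)
cv2.imwrite("pics/o1.png",np.vstack([np.hstack([f("scene",250,230),f("side",260,230)]),np.hstack([w,w*0])]))
cv2.imwrite("pics/w2.png",C["wrist"]["img"])
E
```

```text
[0.5546 0.1133 0.45  ] 5.15
```

View pics/o1.png

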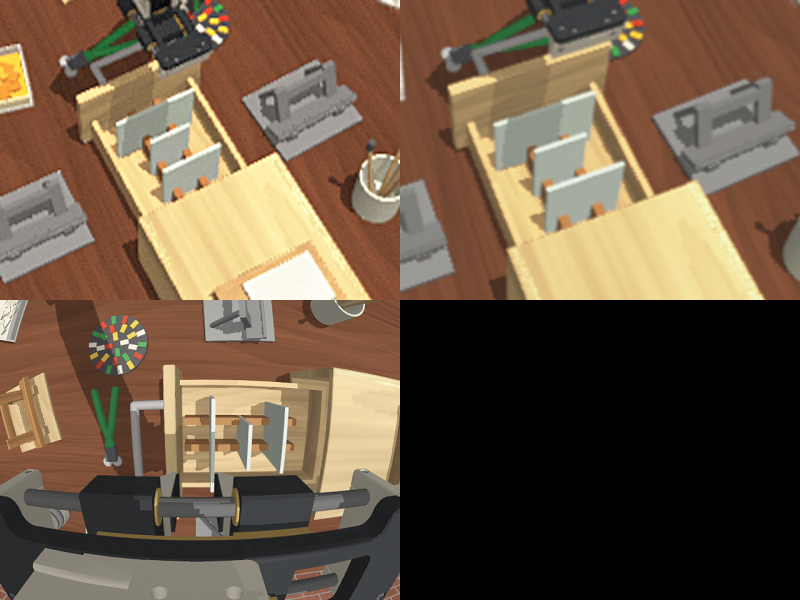

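View pics/w2.png

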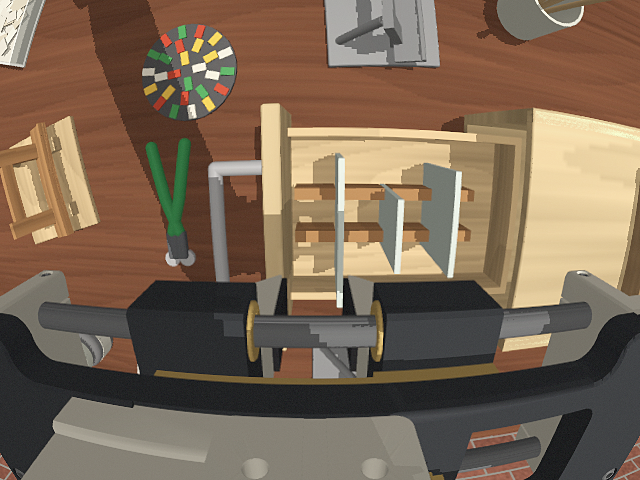

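The widest sheet stands in the front slot (wrist view: top edge at column 339, rows 154–306). The middle sheet is in the rear slot and the narrow one in the middle slot.

```bash
cat >> h.py <<'E'
def fray(c,u,v):
    V=np.array(c["view"]);R=V[:3,:3];o=-R.T@V[:3,3]
    a,b=u-c["cx"],v-c["cy"];r=np.hypot(a,b);t=r/c["fx"]
    return o,R.T@np.array([a/r*np.sin(t),b/r*np.sin(t),np.cos(t)])
def fonz(c,u,v,z):
    o,d=fray(c,u,v);return o+d*(z-o[2])/d[2]
E
python3 - <<'E'
from h import *
import pickle
C=pickle.load(open("c1.pkl","rb"));w=C["wrist"];g=cv2.cvtColor(w["img"],cv2.COLOR_BGR2GRAY)
for r in (165,200,235,270): print(r,g[r,330:352])
print("wide",fonz(w,339,154,.132),fonz(w,340,306,.132))
print("mid",fonz(w,458,171,.132),fonz(w,450,276,.132),"nar",fonz(w,401,200,.132),fonz(w,397,273,.132))
print("handle",fonz(w,218,200,.135),fonz(w,222,270,.135))
# scene: top edge ends of wide sheet, crop scale 2
S,D=C["scene"],C["side"]
for c,x0,y0,pts in [(S,250,230,[(117,123),(193,92)]),(D,260,230,[(495-400,122),(592-400,95)])]:
    for p in pts: print(onz(c,x0+p[0]/2,y0+p[1]/2,.132))
E
```

```text
165 [146 149 151 146 147 123 115 100 219 244 243 242 241 243 238 208 210 210
 211 211 210 211]
200 [136 137 138 140 138 119 115 102 226 247 240 240 240 241 205 184 185 187
 193 199 197 197]
235 [105 108 105 107 105 112 114 136 162 171 170 170 173 180 106 102 106 103
 127 155 161 159]
270 [204 202 204 205 167 116 108 151 168 171 171 169 169 187 203 201 201 201
 201 202 200 202]
wide [0.4945 0.132  0.132 ] [0.6266 0.139  0.132 ]
mid [0.5025 0.2336 0.132 ] [0.5965 0.2377 0.132 ] nar [0.5299 0.1851 0.132 ] [0.5942 0.1874 0.132 ]
handle [0.5337 0.0341 0.135 ] [0.5949 0.0352 0.135 ]
[0.6256 0.139  0.132 ]
[0.4998 0.1403 0.132 ]
[0.6246 0.1333 0.132 ]
[0.5015 0.1356 0.132 ]
```

Emit:
send_rows:
  xyz:
    - [-0.085,0.29,0.4]
    - [-0.085,0.29,0.8]
    - [-0.085,0.29,1]
    - [-0.085,0.29,1]
    - [-0.085,0.29,1]
  angular:
    - [0,0,0]
    - [0,0,0]
    - [0,0,0]
    - [0,0,0]
    - [0,0,0]

```text
t: 5.65
eef_pos: [0.5611, 0.137, 0.3707]
eef_rot: [[-1.0, -0.028, -0.001], [-0.028, 1.0, -0.0], [0.001, -0.0, -1.0]]
force: [-0.0, 0.0, 0.1]
width: 0.0257
grip_force: 0.0
```

```bash
python3 - <<'E'
from h import *
w=env.camera("wrist");s=env.get_state();print(s["eef_pos"],s["force"])
g=cv2.cvtColor(w["img"],cv2.COLOR_BGR2GRAY)
cv2.imwrite("pics/w3.png",w["img"])
for r in (120,160,200,240): print(r,g[r,300:380:2])
# expected pixel of grip line & points
V=np.array(w["view"])
def fp(p):
    q=V[:3,:3]@p+V[:3,3];r=np.hypot(q[0],q[1]);t=np.arctan2(r,q[2]);return w["cx"]+w["fx"]*t*q[0]/r,w["cy"]+w["fx"]*t*q[1]/r
R=s["eef_rot"]
for dx in (.065,.045,.03,0): # tool-x offsets, at sheet top height
    p=s["eef_pos"]+R@np.array([dx,0,s["eef_pos"][2]-.132]);print(p,fp(p))
E
```

```text
[0.5615 0.1373 0.3717] [ 0.3816  0.4607 -0.1414]
120 [217 217 217 217 217 217 218 218 217 216 216 214 216 215 215 215 214 214
 214 213 213 213 213 213 213 211 211 212 213 211 211 210 210 213 220 220
 221 221 222 221]
160 [154 152 153 150 227 242 241 242 232 147 218 214 215 214 214 213 214 213
 213 213 212 212 211 212 210 210 210 210 210 210 207 208 209 208 208 208
 207 206 205 207]
200 [108 108 109 102 204 241 239 239 231 122 133 165 160 161 161 160 161 161
 160 160 161 160 160 160 161 162 160 163 110 106 107 107 108 107 106 106
 106 113 120 117]
240 [ 85  87  83  84  97 176 170 171 179 115 126  91  94  90  91  94  91  87
  84  85  85  89  87  84  88  87  86  86  87  85  87  87  87  87  82 104
 121 119 118 118]
[0.4967 0.1354 0.132 ] (np.float64(314.0377497946256), np.float64(150.57091292328784))
[0.5166 0.136  0.132 ] (np.float64(314.0410695605594), np.float64(184.24203425539235))
[0.5316 0.1364 0.132 ] (np.float64(314.0451215025147), np.float64(209.03647039662772))
[0.5616 0.1373 0.132 ] (np.float64(314.0566775623874), np.float64(256.5892186364825))
```

View pics/w3.png

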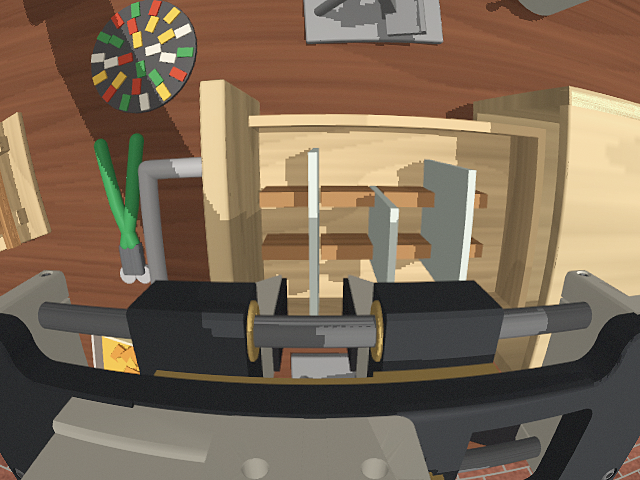

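The sheet's top edge (columns 308–316, end at row 150) lies exactly between the fingers, so I'll descend and grip.

Emit:
send_rows:
  xyz:
    - [0,0,0.25]
    - [0,0,0.5]
    - [0,0,0.75]
    - [0,0,0.9]
    - [0,0,0.9]
  angular:
    - [0,0,0]
    - [0,0,0]
    - [0,0,0]
    - [0,0,0]
    - [0,0,0]

```text
t: 6.2
eef_pos: [0.5608, 0.1375, 0.2985]
eef_rot: [[-1.0, -0.029, -0.002], [-0.029, 1.0, -0.0], [0.002, -0.0, -1.0]]
force: [0.1, -0.1, -0.7]
width: 0.0259
grip_force: 0.0
```

Emit:
send_rows:
  xyz:
    - [0,0,0.2]
    - [0,0,0.26]
    - [0,0,0.26]
    - [0,0,0.26]
  angular:
    - [0,0,0]
    - [0,0,0]
    - [0,0,0]
    - [0,0,0]

```text
t: 6.6
eef_pos: [0.5614, 0.138, 0.2793]
eef_rot: [[-1.0, -0.029, 0.001], [-0.029, 1.0, 0.0], [-0.001, 0.0, -1.0]]
force: [-0.2, -0.4, 0.8]
width: 0.0256
grip_force: 0.0
```

Emit:
send_rows:
  xyz:
    - [0,0,0]
    - [0,0,0]
    - [0,0,0]
    - [0,0,0]
  angular:
    - [0,0,0]
    - [0,0,0]
    - [0,0,0]
    - [0,0,0]
  jaw: 0
  newtons: 20

```text
t: 7.0
eef_pos: [0.5611, 0.138, 0.2787]
eef_rot: [[-1.0, -0.03, 0.001], [-0.03, 1.0, 0.0], [-0.001, 0.0, -1.0]]
force: [0.4, 0.2, 3.0]
width: 0.0045
grip_force: 20.0
```

Emit:
send_rows:
  xyz:
    - [0,0,-0.1]
    - [0,0,-0.25]
    - [0,0,-0.45]
    - [0,0,-0.65]
    - [0,0,-0.85]
    - [0,0,-1]
    - [0,0,-1]
  angular:
    - [0,0,0]
    - [0,0,0]
    - [0,0,0]
    - [0,0,0]
    - [0,0,0]
    - [0,0,0]
    - [0,0,0]

```text
t: 7.7
eef_pos: [0.5617, 0.1382, 0.3608]
eef_rot: [[-1.0, -0.03, 0.004], [-0.03, 1.0, 0.001], [-0.004, 0.001, -1.0]]
force: [0.8, 0.9, -1.8]
width: 0.0047
grip_force: 20.0
```

Emit:
send_rows:
  xyz:
    - [0,0,-0.2]
    - [0,0,-0.5]
    - [0,0,-0.8]
    - [0,0,-1]
    - [0,0,-1]
  angular:
    - [0,0,0]
    - [0,0,0]
    - [0,0,0]
    - [0,0,0]
    - [0,0,0]

```text
t: 8.2
eef_pos: [0.5615, 0.1382, 0.4403]
eef_rot: [[-1.0, -0.03, 0.004], [-0.03, 1.0, 0.001], [-0.004, 0.001, -1.0]]
force: [0.3, 0.1, -2.0]
width: 0.0045
grip_force: 20.0
```

Emit:
send_rows:
  xyz:
    - [0,0,-0.2]
    - [0,0,-0.4]
    - [0,0,-0.4]
    - [0,0,-0.4]
  angular:
    - [0,0,0]
    - [0,0,0]
    - [0,0,0]
    - [0,0,0]

```text
t: 8.6
eef_pos: [0.5607, 0.1378, 0.4689]
eef_rot: [[-1.0, -0.03, -0.001], [-0.03, 1.0, -0.0], [0.002, -0.0, -1.0]]
force: [-0.3, -1.0, -2.6]
width: 0.0051
grip_force: 20.0
```

Emit:
send_rows:
  xyz:
    - [0,-0.2,0]
    - [0,-0.6,0]
    - [0,-1,0]
  angular:
    - [0,0,0]
    - [0,0,0]
    - [0,0,0]

```text
t: 8.9
eef_pos: [0.5628, 0.0576, 0.4682]
eef_rot: [[-0.999, -0.032, -0.003], [-0.032, 0.999, -0.0], [0.003, -0.0, -1.0]]
force: [-0.2, -0.4, -2.7]
width: 0.005
grip_force: 20.0
```

Emit:
send_rows:
  xyz:
    - [0,-0.4,0]
    - [0,-0.8,0]
    - [0,-1,0]
  angular:
    - [0,0,0]
    - [0,0,0]
    - [0,0,0]

```text
t: 9.2
eef_pos: [0.5651, -0.0259, 0.4682]
eef_rot: [[-1.0, -0.025, -0.003], [-0.025, 1.0, -0.002], [0.003, -0.002, -1.0]]
force: [1.0, 0.0, -2.7]
width: 0.0046
grip_force: 20.0
```

Emit:
send_rows:
  xyz:
    - [0,-0.3,0]
    - [0,-0.7,0]
    - [0,-1,0]
    - [0,-1,0]
    - [0,-1,0]
  angular:
    - [0,0,-0.01]
    - [0,0,-0.02]
    - [0,0,-0.0356]
    - [0,0,-0.0356]
    - [0,0,-0.0356]

```text
t: 9.7
eef_pos: [0.5676, -0.1026, 0.4685]
eef_rot: [[-0.969, -0.248, -0.003], [-0.248, 0.969, 0.001], [0.002, 0.002, -1.0]]
force: [0.3, 0.4, -1.7]
width: 0.0047
grip_force: 20.0
```

```bash
python3 - <<'E'
from h import *
import pickle
C={n:env.camera(n) for n in("scene","side","wrist")};pickle.dump(C,open("c2.pkl","wb"))
w=C["wrist"];s=env.get_state();print(s["eef_pos"],s["eef_rot"],s["joint_positions"])
cv2.imwrite("pics/w4.png",cv2.resize(w["img"][60:330,60:420],(800,600),interpolation=cv2.INTER_CUBIC))
w=pickle.load(open("c1.pkl","rb"))["wrist"]
for p in [(70,116),(98,222),(35,243)]: print(fonz(w,*p,.01))
E
```

```text
[ 0.568  -0.1005  0.4695] [[-0.9677 -0.252  -0.0011]
 [-0.252   0.9677  0.001 ]
 [ 0.0008  0.0012 -1.    ]] [ 0.3194  0.2914 -0.2356  1.6685  0.0713  1.1914  1.8925]
[ 0.4431 -0.2072  0.01  ]
[ 0.5848 -0.169   0.01  ]
[ 0.6178 -0.2944  0.01  ]
```

View pics/w4.png

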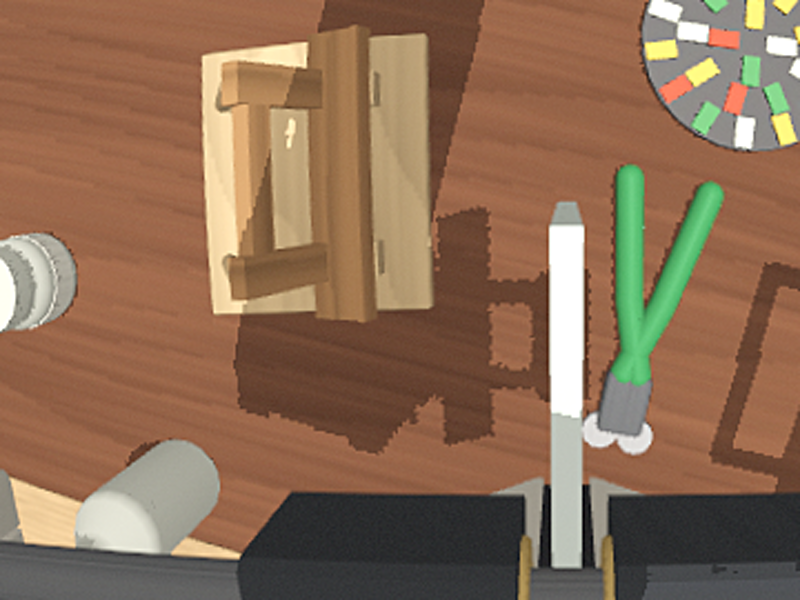

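The close wrist view (crop scale 2.22) shows the easel, with its ledge bar from (308–370, 28) to (320–376, 320). The uprights meet the ledge at (322,90) and (329,263). The base corners are (203,55), (428,35), (434,306) and (214,314). The sheet is held parallel to it.

```bash
python3 - <<'E'
from h import *
import pickle
w=pickle.load(open("c2.pkl","rb"))["wrist"]
q=lambda x,y,z:fonz(w,60+x/2.2222,60+y/2.2222,z)
ang=lambda a,b:np.degrees(np.arctan2(*(b-a)[[1,0]]))
B=[q(*p,.01) for p in[(203,55),(428,35),(434,306),(214,314)]]
print("base",*B,"yaw",ang(B[0],B[3]),ang(B[1],B[2]),"c",sum(B)/4)
c1,c2=q(322,90,.034),q(329,263,.034);print("corner",c1,c2,ang(c1,c2))
l1,l2=q(369,28,.0446),q(376,320,.0446);print("lip outer",l1,l2,ang(l1,l2),np.linalg.norm(l2-l1),(l1+l2)/2)
l1,l2=q(308,32,.034),q(320,318,.034);print("bar rear",l1,l2,ang(l1,l2),np.linalg.norm(l2-l1),(l1+l2)/2)
t1,t2=q(222,62,.095),q(233,300,.095);print("up top",t1,t2,ang(t1,t2),(t1+t2)/2)
# sheet bottom edge vs held: sheet top-edge pixels
s1,s2=q(566,225,.3215),q(567,410,.3215);print("sheet top",s1,s2)
E
```

```text
base [ 0.4756 -0.3321  0.01  ] [ 0.4428 -0.2068  0.01  ] [ 0.5846 -0.1687  0.01  ] [ 0.6191 -0.2942  0.01  ] yaw 14.798809067434034 15.023080553764055 c [ 0.5305 -0.2504  0.01  ]
corner [ 0.4842 -0.249   0.034 ] [ 0.5709 -0.2251  0.034 ] 15.440529859615726
lip outer [ 0.4494 -0.2298  0.0446] [ 0.592  -0.1923  0.0446] 14.759123519716077 0.14741766707887227 [ 0.5207 -0.211   0.0446]
bar rear [ 0.4558 -0.2643  0.034 ] [ 0.6006 -0.2242  0.034 ] 15.489266044736281 0.1502020146976833 [ 0.5282 -0.2442  0.034 ]
up top [ 0.4818 -0.2804  0.095 ] [ 0.5871 -0.2517  0.095 ] 15.207363202640725 [ 0.5345 -0.266   0.095 ]
sheet top [ 0.506  -0.116   0.3215] [ 0.5348 -0.1083  0.3215]
```

```bash
cat > tgt.py <<'E'
from h import *
E0=np.array([.528,-.240,.034]);Re=Rz(np.radians(-75))@Ry(np.radians(20))
Rt=np.c_[-Re[:,1],-Re[:,0],-Re[:,2]]
from scipy.spatial.transform import Rotation as Ro
def rep():
    s=env.get_state();R=s["eef_rot"];p=s["eef_pos"]
    print("t",s["t"],"F",s["force"],"turn/360",Ro.from_matrix(R.T@Rt).as_rotvec(degrees=True)/360)
    for d,h in[(.006,.13),(.006,.03),(.006,.006),(0,.003),(0,0)]:
        T=E0+Re@np.array([-.0025-d,0,h+.2567]);print(d,h,"in target frame /.08:",Rt.T@(T-p)/.08,"now frame",R.T@(T-p)/.08)
    b=Re.T@(p+R@np.array([0,0,.2567])-E0);print("sheet bottom in easel frame mm",b*1e3,"joints",s["joint_positions"])
if __name__=="__main__":rep()
E
python3 tgt.py
```

```text
t 9.85 F [-1.3557 -0.9796 -1.4292] turn/360 [-0.0554  0.0001 -0.0011]
0.006 0.13 in target frame /.08: [ 0.9345 -3.2163 -0.2494] now frame [ 0.9117 -3.1152  0.8627]
0.006 0.03 in target frame /.08: [ 0.9345 -3.2163  1.0006] now frame [ 0.9138 -2.6891  2.0378]
0.006 0.006 in target frame /.08: [ 0.9345 -3.2163  1.3006] now frame [ 0.9143 -2.5869  2.3198]
0 0.003 in target frame /.08: [ 0.9345 -3.2913  1.3381] now frame [ 0.9138 -2.6446  2.3806]
0 0 in target frame /.08: [ 0.9345 -3.2913  1.3756] now frame [ 0.9139 -2.6318  2.4159]
sheet bottom in easel frame mm [-178.2992   74.5445  125.4203] joints [ 0.3194  0.2914 -0.2356  1.6685  0.0713  1.1914  1.8925]
```

Emit:
send_rows:
  xyz:
    - [0.3,-0.3,0]
    - [0.6,-0.7,0]
    - [0.91,-1,0]
    - [0.91,-1,0]
    - [0.91,-1,0]
  angular:
    - [-0.018,0,0]
    - [-0.036,0,0]
    - [-0.0554,0,-0.0011]
    - [-0.0554,0,-0.0011]
    - [-0.0554,0,-0.0011]

```text
t: 10.35
eef_pos: [0.5175, -0.1984, 0.4698]
eef_rot: [[-0.967, -0.24, -0.086], [-0.255, 0.909, 0.33], [-0.001, 0.341, -0.94]]
force: [0.8, 0.8, -1.7]
width: 0.0046
grip_force: 20.0
```

```bash
python3 tgt.py
```

```text
t 10.35 F [ 0.7817  0.7931 -1.7493] turn/360 [-0.0002  0.0003 -0.0006]
0.006 0.13 in target frame /.08: [ 0.0083 -2.2613  0.1023] now frame [ 0.0001 -2.2612  0.1052]
0.006 0.03 in target frame /.08: [ 0.0083 -2.2613  1.3523] now frame [ 0.0027 -2.2596  1.3552]
0.006 0.006 in target frame /.08: [ 0.0083 -2.2613  1.6523] now frame [ 0.0033 -2.2592  1.6552]
0 0.003 in target frame /.08: [ 0.0083 -2.3363  1.6898] now frame [ 0.0031 -2.3342  1.6927]
0 0 in target frame /.08: [ 0.0083 -2.3363  1.7273] now frame [ 0.0032 -2.3341  1.7302]
sheet bottom in easel frame mm [-189.0755    1.1887  138.1812] joints [ 0.5767  0.3282 -0.2143  1.6426 -0.2156  1.3886  2.2567]
```

Emit:
send_rows:
  xyz:
    - [0,-0.3,0]
    - [0,-0.7,0]
    - [0,-1,0]
    - [0,-1,0]
  angular:
    - [0,0,0]
    - [0,0,0]
    - [0,0,0]
    - [0,0,0]

```text
t: 10.75
eef_pos: [0.5378, -0.2713, 0.4413]
eef_rot: [[-0.967, -0.241, -0.088], [-0.257, 0.909, 0.328], [0.0, 0.34, -0.94]]
force: [0.1, 0.2, -1.9]
width: 0.0049
grip_force: 20.0
```

```bash
python3 tgt.py
```

```text
t 10.75 F [ 0.1255  0.2382 -1.9345] turn/360 [-0.0004  0.0001 -0.0004]
0.006 0.13 in target frame /.08: [ 0.0165 -1.2499  0.0909] now frame [ 0.0135 -1.2498  0.0937]
0.006 0.03 in target frame /.08: [ 0.0165 -1.2499  1.3409] now frame [ 0.014  -1.247   1.3437]
0.006 0.006 in target frame /.08: [ 0.0165 -1.2499  1.6409] now frame [ 0.0141 -1.2463  1.6437]
0 0.003 in target frame /.08: [ 0.0165 -1.3249  1.6784] now frame [ 0.014  -1.3212  1.6814]
0 0 in target frame /.08: [ 0.0165 -1.3249  1.7159] now frame [ 0.014  -1.3212  1.7189]
sheet bottom in easel frame mm [-107.9241    1.4151  137.2748] joints [ 0.6282  0.4444 -0.1782  1.5403 -0.1852  1.398   2.3418]
```

Emit:
send_rows:
  xyz:
    - [0,-0.3,0]
    - [0,-0.7,0]
    - [0,-1,0]
    - [0,-1,0]
  angular:
    - [0,0,0]
    - [0,0,0]
    - [0,0,-0.0004]
    - [0,0,-0.0004]

```text
t: 11.15
eef_pos: [0.557, -0.3437, 0.414]
eef_rot: [[-0.966, -0.244, -0.088], [-0.259, 0.908, 0.329], [-0.0, 0.341, -0.94]]
force: [-0.2, -0.6, -2.6]
width: 0.0049
grip_force: 20.0
```

Emit:
send_rows:
  xyz:
    - [0.015,-0.15,0]
    - [0.015,-0.25,0.3]
    - [0.015,-0.25,0.65]
    - [0.015,-0.25,0.95]
    - [0.015,-0.25,0.95]
  angular:
    - [0,0,0]
    - [0,0,0]
    - [0,0,0]
    - [0,0,0]
    - [0,0,0]

```text
t: 11.65
eef_pos: [0.5534, -0.3327, 0.3346]
eef_rot: [[-0.965, -0.247, -0.092], [-0.264, 0.905, 0.334], [0.001, 0.347, -0.938]]
force: [-0.2, 0.8, -1.5]
width: 0.0046
grip_force: 20.0
```

```bash
python3 tgt.py
```

```text
t 11.65 F [-0.2439  0.8093 -1.5086] turn/360 [ 0.0008 -0.0004  0.0007]
0.006 0.13 in target frame /.08: [ 0.0063 -0.0504 -0.8919] now frame [ 0.0088 -0.0461 -0.8921]
0.006 0.03 in target frame /.08: [ 0.0063 -0.0504  0.3581] now frame [ 0.0055 -0.0521  0.3578]
0.006 0.006 in target frame /.08: [ 0.0063 -0.0504  0.6581] now frame [ 0.0047 -0.0536  0.6578]
0 0.003 in target frame /.08: [ 0.0063 -0.1254  0.6956] now frame [ 0.005  -0.1288  0.695 ]
0 0 in target frame /.08: [ 0.0063 -0.1254  0.7331] now frame [ 0.0049 -0.129   0.7325]
sheet bottom in easel frame mm [-13.7746  -0.1848  58.6493] joints [ 0.6713  0.6259 -0.155   1.504  -0.1593  1.2789  2.437 ]
```

Emit:
send_rows:
  xyz:
    - [0.005,-0.04,0.15]
    - [0.005,-0.04,0.3]
    - [0.005,-0.04,0.45]
    - [0.005,-0.04,0.55]
    - [0.005,-0.04,0.6]
    - [0.005,-0.04,0.6]
    - [0.005,-0.04,0.6]
  angular:
    - [0,0,0]
    - [0,0,0]
    - [0,0,0]
    - [0,0,0]
    - [0,0,0]
    - [0,0,0]
    - [0,0,0]

```text
t: 12.35
eef_pos: [0.5499, -0.3238, 0.2915]
eef_rot: [[-0.966, -0.244, -0.086], [-0.259, 0.908, 0.33], [-0.002, 0.341, -0.94]]
force: [0.3, -0.8, -2.0]
width: 0.0047
grip_force: 20.0
```

```bash
python3 tgt.py
```

```text
t 12.35 F [ 0.2763 -0.8165 -2.0071] turn/360 [-0.0002  0.0003  0.0002]
0.006 0.13 in target frame /.08: [-0.0065  0.0226 -1.4383] now frame [-0.0095  0.0205 -1.4383]
0.006 0.03 in target frame /.08: [-0.0065  0.0226 -0.1883] now frame [-0.0069  0.0223 -0.1883]
0.006 0.006 in target frame /.08: [-0.0065  0.0226  0.1117] now frame [-0.0063  0.0227  0.1117]
0 0.003 in target frame /.08: [-0.0065 -0.0524  0.1492] now frame [-0.0061 -0.0522  0.1493]
0 0 in target frame /.08: [-0.0065 -0.0524  0.1867] now frame [-0.006  -0.0522  0.1868]
sheet bottom in easel frame mm [-6.3226  0.0201 14.9407] joints [ 0.6654  0.6586 -0.1563  1.5561 -0.1597  1.1863  2.4419]
```

Emit:
send_rows:
  xyz:
    - [0,0,0.04]
    - [0,0,0.08]
    - [0,0,0.11]
    - [0,0,0.11]
    - [0,0,0.11]
  angular:
    - [0,0,0]
    - [0,0,0]
    - [0,0,0]
    - [0,0,0]
    - [0,0,0]

```text
t: 12.85
eef_pos: [0.549, -0.3206, 0.2829]
eef_rot: [[-0.966, -0.244, -0.087], [-0.259, 0.908, 0.33], [-0.002, 0.341, -0.94]]
force: [-0.4, 0.3, -1.6]
width: 0.0052
grip_force: 20.0
```

Emit:
send_rows:
  xyz:
    - [0,-0.01,0]
    - [0,-0.02,0]
    - [0,-0.03,0]
    - [0,-0.03,0]
    - [0,-0.03,0]
  angular:
    - [0,0,0]
    - [0,0,0]
    - [0,0,0]
    - [0,0,0]
    - [0,0,0]

```text
t: 13.35
eef_pos: [0.5496, -0.3229, 0.2821]
eef_rot: [[-0.966, -0.244, -0.087], [-0.259, 0.908, 0.33], [-0.002, 0.341, -0.94]]
force: [0.1, -0.2, -2.7]
width: 0.0048
grip_force: 20.0
```

```bash
python3 tgt.py|grep -v frame\ /
```

```text
t 13.35 F [ 0.0907 -0.2028 -2.7427] turn/360 [-0.0001  0.0003  0.0002]
sheet bottom in easel frame mm [-4.1657 -0.151   5.7683] joints [ 0.6648  0.6689 -0.1565  1.5626 -0.1593  1.1703  2.444 ]
```

Emit:
send_rows:
  xyz:
    - [0,-0.01,0]
    - [0,-0.02,0]
    - [0,-0.02,0]
    - [0,-0.02,0]
  angular:
    - [0,0,0]
    - [0,0,0]
    - [0,0,0]
    - [0,0,0]

```text
t: 13.75
eef_pos: [0.5499, -0.3234, 0.2817]
eef_rot: [[-0.966, -0.245, -0.088], [-0.26, 0.907, 0.332], [-0.002, 0.343, -0.939]]
force: [-2.8, 4.0, 2.1]
width: 0.0047
grip_force: 20.0
```

Emit:
send_rows:
  xyz:
    - [0,-0.01,0]
    - [0,-0.02,0]
    - [0,-0.02,0]
    - [0,-0.02,0]
  angular:
    - [0,0,0]
    - [0,0,0]
    - [0,0,0]
    - [0,0,0]

```text
t: 14.15
eef_pos: [0.5503, -0.3239, 0.2814]
eef_rot: [[-0.965, -0.245, -0.089], [-0.261, 0.906, 0.334], [-0.001, 0.345, -0.939]]
force: [-3.4, 7.6, 6.6]
width: 0.0052
grip_force: 20.0
```

Emit:
send_rows:
  xyz:
    - [0,0.02,0]
    - [0,0.025,0]
    - [0,0.025,0]
    - [0,0.025,0]
  angular:
    - [0,0,0]
    - [0,0,0]
    - [0,0,0]
    - [0,0,0]

```text
t: 14.55
eef_pos: [0.5499, -0.3233, 0.2817]
eef_rot: [[-0.966, -0.245, -0.087], [-0.26, 0.907, 0.331], [-0.002, 0.342, -0.94]]
force: [-2.8, 5.0, 1.8]
width: 0.005
grip_force: 20.0
```

Emit:
send_rows:
  xyz:
    - [0,0,0.01]
    - [0,0,0.02]
    - [0,0,0.02]
    - [0,0,0.02]
  angular:
    - [0,0,0]
    - [0,0,0]
    - [0,0,0]
    - [0,0,0]

```text
t: 14.95
eef_pos: [0.5499, -0.3228, 0.2805]
eef_rot: [[-0.966, -0.245, -0.087], [-0.26, 0.907, 0.331], [-0.002, 0.342, -0.94]]
force: [-0.8, 5.4, 3.5]
width: 0.0048
grip_force: 20.0
```

```bash
python3 tgt.py|grep -v frame\ /
```

```text
t 14.95 F [-0.7963  5.3648  3.5062] turn/360 [0.     0.0003 0.0003]
sheet bottom in easel frame mm [-3.8453  0.2176  4.2859] joints [ 0.6651  0.6716 -0.1571  1.5622 -0.1597  1.1688  2.4449]
```

Emit:
send_rows:
  xyz:
    - [0,0.01,0]
    - [0,0.015,0.01]
    - [0,0.015,0.02]
    - [0,0.015,0.02]
    - [0,0.015,0.02]
  angular:
    - [0,0,0]
    - [0,0,0]
    - [0,0,0]
    - [0,0,0]
    - [0,0,0]

```text
t: 15.45
eef_pos: [0.5494, -0.322, 0.279]
eef_rot: [[-0.966, -0.244, -0.086], [-0.259, 0.908, 0.33], [-0.002, 0.341, -0.94]]
force: [-0.1, 2.7, 0.4]
width: 0.0048
grip_force: 20.0
```

Emit:
send_rows:
  xyz:
    - [0,0,0.01]
    - [0,0,0.02]
    - [0,0,0.02]
    - [0,0,0.02]
  angular:
    - [0,0,0]
    - [0,0,0]
    - [0,0,0]
    - [0,0,0]

```text
t: 15.85
eef_pos: [0.5491, -0.3215, 0.2774]
eef_rot: [[-0.966, -0.244, -0.087], [-0.259, 0.908, 0.33], [-0.002, 0.341, -0.94]]
force: [0.3, 1.7, -0.7]
width: 0.0045
grip_force: 20.0
```

Emit:
send_rows:
  xyz:
    - [0,0,0.01]
    - [0,0,0.02]
    - [0,0,0.02]
  angular:
    - [0,0,0]
    - [0,0,0]
    - [0,0,0]

```text
t: 16.15
eef_pos: [0.5489, -0.321, 0.2762]
eef_rot: [[-0.966, -0.244, -0.087], [-0.259, 0.908, 0.329], [-0.002, 0.341, -0.94]]
force: [-0.8, 1.4, -0.6]
width: 0.0047
grip_force: 20.0
```

Emit:
send_rows:
  xyz:
    - [0,0,0.01]
    - [0,0,0.02]
    - [0,0,0.02]
  angular:
    - [0,0,0]
    - [0,0,0]
    - [0,0,0]

```text
t: 16.45
eef_pos: [0.5488, -0.3209, 0.2762]
eef_rot: [[-0.966, -0.244, -0.086], [-0.259, 0.908, 0.329], [-0.002, 0.34, -0.94]]
force: [-2.0, 0.2, 8.8]
width: 0.0046
grip_force: 20.0
```

```bash
python3 tgt.py|grep -v frame\ /
```

```text
t 16.45 F [-2.0018  0.2468  8.8499] turn/360 [-0.0003  0.0003  0.0002]
sheet bottom in easel frame mm [-3.7688 -0.2777 -0.5622] joints [ 0.6635  0.6732 -0.1569  1.5707 -0.1593  1.1567  2.4442]
```

Emit:
send_rows:
  xyz:
    - [0,0,-0.01]
    - [0,-0.008,-0.01]
    - [0,-0.008,-0.01]
  angular:
    - [0,0,0]
    - [0,0,0]
    - [0,0,0]

```text
t: 16.75
eef_pos: [0.549, -0.3211, 0.2761]
eef_rot: [[-0.966, -0.245, -0.087], [-0.259, 0.908, 0.33], [-0.002, 0.341, -0.94]]
force: [-2.8, 1.0, 7.6]
width: 0.005
grip_force: 20.0
```

Emit:
send_rows:
  xyz:
    - [0,0,0]
    - [0,0,0]
    - [0,0,0]
    - [0,0,0]
    - [0,0,0]
  angular:
    - [0,0,0]
    - [0,0,0]
    - [0,0,0]
    - [0,0,0]
    - [0,0,0]
  jaw: 0.25
  newtons: 5

```text
t: 17.25
eef_pos: [0.5491, -0.3211, 0.2749]
eef_rot: [[-0.966, -0.244, -0.087], [-0.259, 0.908, 0.33], [-0.002, 0.341, -0.94]]
force: [-0.1, -0.2, 0.2]
width: 0.0228
grip_force: 0.0
```

Emit:
send_rows:
  xyz:
    - [0,0,-0.1]
    - [0,0,-0.3]
    - [0,0,-0.6]
    - [0,0,-1]
    - [0,0,-1]
  angular:
    - [0,0,0]
    - [0,0,0]
    - [0,0,0]
    - [0,0,0]
    - [0,0,0]

```text
t: 17.75
eef_pos: [0.5573, -0.35, 0.3557]
eef_rot: [[-0.966, -0.245, -0.079], [-0.257, 0.91, 0.325], [-0.007, 0.334, -0.942]]
force: [-0.3, -0.6, 0.1]
width: 0.0228
grip_force: 0.0
```

```bash
python3 - <<'E'
from h import *
C={n:env.camera(n) for n in("scene","side","wrist")}
f=lambda n,x,y,w,h:cv2.resize(C[n]["img"][y:y+h,x:x+w],(400,300),interpolation=cv2.INTER_CUBIC)
cv2.imwrite("pics/end.png",np.vstack([np.hstack([f("scene",228,150,120,90),f("side",240,140,120,90)]),np.hstack([f("scene",240,150,200,150),f("wrist",0,0,640,480)])]))
print(env.get_state()["t"],env.get_state()["force"])
E
```

```text
17.9 [-0.4165  1.4498 -0.7787]
```

View pics/end.png

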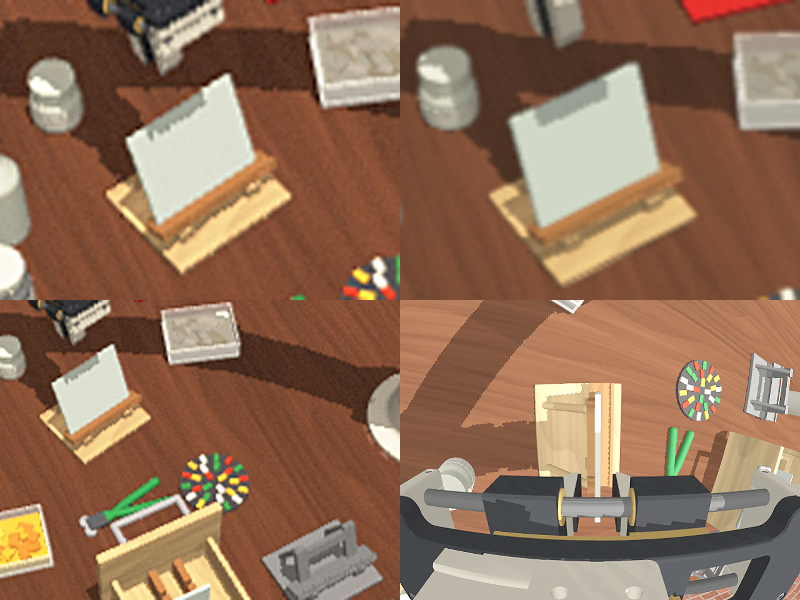

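The sheet stands centred on the ledge and the gripper is clear of it. I'll check the lean numerically and retreat a little further.

Emit:
send_rows:
  xyz:
    - [0,0,-0.3]
    - [0,0,-0.8]
    - [0,0,-0.8]
    - [0,0,-0.8]
  angular:
    - [0,0,0]
    - [0,0,0]
    - [0,0,0]
    - [0,0,0]

```text
t: 18.3
eef_pos: [0.5616, -0.3685, 0.4103]
eef_rot: [[-0.966, -0.245, -0.086], [-0.259, 0.908, 0.33], [-0.002, 0.341, -0.94]]
force: [0.0, -0.5, -0.2]
width: 0.0227
grip_force: 0.0
```

```bash
python3 - <<'E'
from tgt import *
S,D=env.camera("scene"),env.camera("side")
for y in(.065,-.065):
    p=E0+Re@np.array([-.0025,y,.11])
    for n,c,x0,y0 in[("scene",S,228,150),("side",D,240,140)]:
        print(n,"expected crop px",(proj(c,p)-[x0,y0])*10/3)
print(env.get_state()["t"])
E
```

```text
scene expected crop px [125.8859 137.9287]
side expected crop px [109.4233 120.4878]
scene expected crop px [227.5156  72.0395]
side expected crop px [234.7708  63.2339]
18.4
```

```bash
python3 - <<'E'
from tgt import *
for n in("scene","side"):
    c=env.camera(n);im=c["img"][150:240,250:345] if n=="scene" else c["img"][140:240,260:335]
    o=np.array([250,150] if n=="scene" else [260,140])
    h=cv2.cvtColor(im,cv2.COLOR_BGR2HSV);m=((h[...,1]<45)&(h[...,2]>120)).astype(np.uint8)
    k=max(cv2.findContours(m,0,2)[0],key=cv2.contourArea)
    print(n,(cv2.approxPolyDP(k,3,True)[:,0]+o).tolist())
    print([ (proj(c,E0+Re@np.array([-.005,y,z]))).round(1).tolist() for y,z in[(.065,.11),(-.065,.11),(-.065,.0),(.065,.0)]])
E
```

```text
scene [[296, 172], [266, 191], [275, 216], [303, 198]]
[[266.2, 191.7], [296.7, 171.9], [304.5, 197.0], [275.3, 216.6]]
side [[310, 159], [273, 175], [282, 207], [316, 190]]
[[273.2, 176.4], [310.9, 159.2], [317.7, 190.9], [282.1, 208.4]]
```

All four corners match the expected seated pose to within about 1–2 px in both views.

```bash
python3 -c "
from cell import env
print(env.finish_job())"
```

```text
the job is handed in; nothing more can be done
None
```

The drawer is open and the widest sheet is on the wooden easel, centred and leaning against its back; the other two sheets were left in their slots, and the job was handed in at about 18.5 s.

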